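# Swing out the swivel hook and hang the big spanner

## Robot

A 6-joint arm with a two-finger parallel gripper is mounted at the origin on the work surface. World frame = base frame: x ahead of the robot, y to its left, z up, the work surface at z = 0. Lengths are in m, angles in degrees, forces in N, time in s.
With the tool pointing down it reaches from about 0.4 to 0.825 m from the base axis. Payload 7 kg.
Tool frame: the origin (TCP) lies between the finger pads; the fingertips stand 19 mm ahead of it and the grasp point (between the pads) is the TCP (r.finger_overhang is the distance from the TCP to the fingertips, in m); z points along the fingers, y is the direction in which the jaws open and shut (so a half turn about z gives the same grasp; the last joint's range is limited). The gripper opens to 88 mm and grips with 3 to 60 N. Pads are 19 mm wide; open, the fingers measure 130 mm over their backs; the gripper's body (78 mm by 193 mm) begins 47 mm behind the grasp point.
Start: joints at [-51.56, 20.546, 0.682, 0, -70.136, -16.507], TCP at [0.252, -0.626, 0.246] pointing down, gripper open.
Joint ranges: [-176.03, 176.03], [-82.01, 121.73], [-58.28, 71.71], [-173.87, 95.51], [-174.79, -0.11], [-173.66, 173.66]. Speed limits (degrees/s): [136.94, 136.94, 172.46, 180, 180, 180].

## Interface

Orientations are given as [roll, pitch, yaw] about the fixed x, y, z axes, in that order (R = Rz(yaw) Ry(pitch) Rx(roll)).
In Python, from plant import r, optics gives the robot as it stands. The module is installed in compiled form; this text tells all that it offers.
- The arm moves only by the tool step_arm, never from a script. Its argument "increments" is a list of rows, each an object of numbers: "tx", "ty", "tz": the shift along the world's x, y, z in mm; "ax", "ay", "az": the turn, a rotation vector about the world's x, y, z in degrees; "claw": the gripper command: -1 is shut, 1 is fully open, values between are in proportion. In form: [{"tx": .., "ty": .., "tz": .., "ax": .., "ay": .., "az": .., "claw": ..}, ...]. A call has 1 to 12 rows; each row shifts and turns the commanded pose from where the row before left it; what a row does not reach is not made up. A row lasts 1/10 s, in which the tool goes at most 50 mm and 8.59 degrees, less where a joint would pass 70% of its speed; a pose out of reach is approached as far as the arm can. A call with a gripper value outside its range is refused whole. The fingers move at their own pace and stop on an object; "newtons" is the grip in N (left out, the last holds). Time passes only in rows, so rows that do not move let the fingers close. It gives the time, the measured TCP pose, the force and the opening at its end, in the units of the state.
- r.get_state(): the state, without advancing time (a new reading comes with each control period).
- optics.capture(name): name is "scene" or "top" or "wrist"; returns a dict with "image" (400x640x3 uint8, blue, green, red), "depth" (400x640 float32, m along the optical axis (not along the pixel's ray), 0 where there is no reading), "fx", "fy", "cx", "cy" (pixels), "distortion" ([k1, k2, p1, p2, k3] as OpenCV has them; the pictures are not rectified), "R" (3x3) and "t" (3): a world point X has camera coordinates R X + t. Camera axes: x right, y down, z forward; pixel columns grow to the right and rows downward; lengths in m; the calibration is good to about 2 mm. A picture is of the moment at which its call begins.
- r.close_job(): hands the job in, once; it reports no verdict.
The state is a dict: "time_s": time; "joints": joint angles; "qd": joint speeds; "joint_torque": joint torques, N m; "tcp_pos": TCP position; "eef_rot": TCP orientation; "contact_force": force on the tool from outside, world axes, zero at the start; "moment": the same for the moment, N m; "gripper_width": finger opening in m.
Only numpy, scipy, OpenCV 4.12 (cv2) and the standard library are available. Lean on these libraries where they do the work, as an engineer would, in place of code of your own. Each camera call takes 0.05 s, during which the arm holds its last target. There are 200 camera calls.

## Task

Swing the swivel hook on the bench column out of its folded position until it stands fully against its stop, without forcing it. Then take the largest of the three spanners out of the rack, pass its ring over the hook's upturned tip, let the arm take its weight without pressing hard, and slide the ring home against the collar before you let go. It should be left hanging there, with the hook still against its stop and everything else undisturbed.

Things in the scene. Friction and masses are not known exactly. Their poses are not given: they have to be found in the camera images.
- column: bench column, fixed: grey 40 mm square tube, 265 mm tall, on a 120 mm square base plate 10 mm thick. Origin: centre of the base's underside. Its front, with the hook's bracket, faces its own -x; the hook turns on a vertical pin at x -48, y 0 mm, in 20 mm wide ears that end 10 mm ahead of the pin and reach 22 mm above the arm's axis.
- swivel (a joint): angle of the swivel hook about its pin, rad. 0: arm straight out from the column's front (its -x), at its stop. Negative: folded towards the column's -y side; starts at -1.35 to -0.8. Growing values turn it clockwise seen from above. Stiff pin: about 2 N at 70 mm from the pin moves it; it stays where it is left. The stop is hard: about 18 N at 70 mm strains it by 0.02 rad.
- hook_pin (a point): nominal point on the pin's axis at the height of the arm's axis, 240 mm above the bench, fixed to the column, same axes. The hook's arm: level 8 mm round steel, straight for 88 mm out from the pin, then bent up to a tip ending 101 mm out and 9 mm above the arm's axis. The bracket is clamped by hand: the arm really lies up to 4 mm lower or higher, which no reading shows; feel for it.
- hook_home (a point): nominal place of the centre of the big spanner's ring when it hangs home on the arm at its stop: 31.5 mm out from the pin, 8 mm below the arm's axis, fixed to the column, same axes (-x outwards along the arm); true height up to 4 mm different. The ring then touches a round steel collar on the arm, 26 mm diameter, its outer face 25 mm out from the pin.
- rack: plywood spanner rack, fixed: block 160 x 80 mm, 70 mm tall, with three upright slots 14 x 53 mm, 58 mm deep, at x -50, 0 and +50 mm. Origin: centre of its underside. A spanner stands in each slot, ring end up; which is where varies.
- spanner24: the largest spanner, steel combination spanner, 174 mm long, about 0.24 kg (0.19 to 0.31). Origin: middle of the open jaw's end (the foot); z runs up the shank to the ring, x along the ring's axis, y across its width. Jaw 50 mm wide and 11 mm thick, shank 15 x 8 mm. Lift it 60 mm to clear the slot.
- spanner24_ring (a point): centre of the largest spanner's ring, 155 mm from its foot. Ring: 37 mm outside diameter, 24 mm hole, 13 mm thick; x is the hole's axis, y across its width. It can be pinched from above across the outside of the ring (along y), leaving the hole free.
- spanner19: middle spanner, same form: 153 mm long, ring 29 mm outside, jaw 40 mm wide. Origin at its foot. Leave in the rack.
- spanner17: smallest spanner, same form: 139 mm long, ring 26 mm outside, jaw 35 mm wide. Origin at its foot. Leave in the rack.
- bin: blue plastic parts bin with screws, 150 x 100 mm, 60 mm tall, loose. Origin: centre of its underside. Leave alone.
- hammer: hammer, 260 mm long, lying loose on the bench, handle to its -x. Leave alone.
Mind the look-alikes: they are no part of the job. What is shaped like the spanner24 but purple is not meant.

How it is judged (in metres and radians):
On the way, in this order (a step that is already met when the one before it is completed fails the run):
1. the hook stands fully against its stop (within 0.015 rad) (value of joint swivel above -0.015 rad), for 0.3 s.
2. the ring is home at the collar (within 3 mm) and the hook carries at least 1 N while the spanner is still held (x of spanner24_ring in the frame of hook_home between -0.003 and 0.003 m and y of spanner24_ring in the frame of hook_home between -0.007 and 0.007 m and z of spanner24_ring in the frame of hook_home between -0.007 and 0.007 m and contact force between spanner24 and swivel above 1 N and contact force between the fingers and spanner24 above 1 N), for 0.2 s.
At the end, for the whole second after the job is handed in: The largest spanner hangs by its ring on the hook's arm, ring centre within 3 mm of hook_home along the arm (at the collar), 7 mm sideways and in height, upright within 0.2 rad, at rest and released; the hook still within 0.05 rad of its stop (x of spanner24_ring in the frame of hook_home between -0.003 and 0.003 m and y of spanner24_ring in the frame of hook_home between -0.007 and 0.007 m and z of spanner24_ring in the frame of hook_home between -0.007 and 0.007 m and angle between spanner24's own z axis and vertical below 0.2 rad and value of joint swivel above -0.05 rad and linear speed of spanner24 below 0.03 m/s and contact force between spanner24 and swivel above 0.8 N); the robot touches nothing.
It fails at once if the hook is forced more than 0.02 rad past its stop (about 18 N at 70 mm from the pin) (value of joint swivel above 0.02 rad).
It fails at once if the spanner is pressed on the hook with more than 15 N (contact force between spanner24 and swivel above 15 N).
It fails at once if another spanner is moved by more than 20 mm (distance of any of spanner19, spanner17 from where it was at the start of the episode above 0.02 m).
It fails at once if the bin or the hammer is moved by more than 15 mm (distance of any of bin, hammer from where it was at the start of the episode above 0.015 m).
It also fails if it takes over 72 s, if anything falls off the work surface, if the arm or the gripper's body presses on something with over 40 N, if the wrist force passes 120 N, or if a joint passes its speed limit or range.

## Working session

There is one attempt and no reset: what is moved stays moved. The work goes in short steps, Python scripts to look and compute and a tool call to move; the robot and the scene stay as the last step left them, time stands still between calls to the robot, and variables do not carry over. Pictures are saved under pics/ and viewed, about 8 in all and at most 12, crops included, and the job is handed in when it is done.

Besides the shell and the picture viewer there is one more tool, called after "Request:" as a command line: name --argument value ..., lists and objects as JSON in quotes. step_arm: Moves the arm, as the interface text tells. Its arguments: {"type":"object","properties":{"increments":{"type":"array","items":{"type":"object","properties":{"tx":{"type":"number"},"ty":{"type":"number"},"tz":{"type":"number"},"ax":{"type":"number"},"ay":{"type":"number"},"az":{"type":"number"},"claw":{"type":"number"}}}},"newtons":{"type":"number"}},"required":["increments"]}

```bash
mkdir -p pics
cat > h.py <<'E'
from plant import r, optics
import numpy as np, cv2
def cap(n):
    c=optics.capture(n); c['K']=np.array([[c['fx'],0,c['cx']],[0,c['fy'],c['cy']],[0,0,1.]]); c['D']=np.array(c['distortion'],float)
    c['R']=np.array(c['R']); c['t']=np.array(c['t']); return c
def cloud(c):
    h,w=c['depth'].shape; v,u=np.mgrid[:h,:w]
    p=cv2.undistortPoints(np.stack([u,v],-1).reshape(-1,1,2).astype(np.float64),c['K'],c['D']).reshape(h,w,2)
    d=c['depth'].astype(float); P=np.dstack([p*d[...,None],d])
    W=(P-c['t'])@c['R']; W[d==0]=np.nan; return W
def proj(c,X):
    rv,_=cv2.Rodrigues(c['R']); return cv2.projectPoints(np.array(X,float).reshape(-1,1,3),rv,c['t'],c['K'],c['D'])[0].reshape(-1,2)
E
python3 - <<'E'
from h import *
import pickle
print(r.get_state())
for n in ['scene','top']:
    c=cap(n); pickle.dump(c,open(n+'.pkl','wb')); cv2.imwrite(f'pics/{n}0.png',c['image']); print(n,c['R'].round(3).tolist(),c['t'],-c['R'].T@c['t'],c['fx'])
E
```

```text
{'time_s': 0.0, 'joints': array([-5.15602214e+01,  2.05928395e+01,  6.34374772e-01, -2.06254543e-02,
       -7.01368420e+01, -1.65061440e+01]), 'qd': array([-0.00956506, -0.02779008,  0.06705636, -0.12912939,  0.01928154,
        0.02004836]), 'joint_torque': array([-4.03969289e-04, -5.82724893e+01,  2.93044960e+01,  6.99740231e+00,
        6.80366720e-03, -1.69117775e-04]), 'tcp_pos': array([ 0.25193418, -0.62572636,  0.2446098 ]), 'eef_rot': array([ 1.79903112e+02, -8.49095085e-03, -1.58073382e+02]), 'contact_force': array([-0.00453125, -0.24327435, -0.06796991]), 'moment': array([0.01997919, 0.01492566, 0.01316088]), 'gripper_width': 0.08767552828770654}
scene [[-0.506, 0.862, -0.023], [0.469, 0.252, -0.847], [-0.724, -0.439, -0.532]] [ 0.23390299 -0.11476422  1.56155384] [1.30308257 0.5128793  0.73841889] 438.3270947296419
top [[-0.02, -1.0, -0.011], [-0.996, 0.021, -0.083], [0.084, 0.009, -0.996]] [0.04590314 0.51210481 1.55484069] [0.38110628 0.02117867 1.59254434] 472.10772080139304
```

View pics/scene0.png

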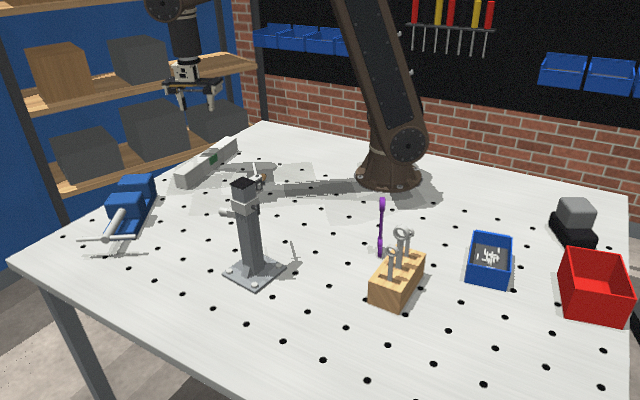

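View pics/top0.png

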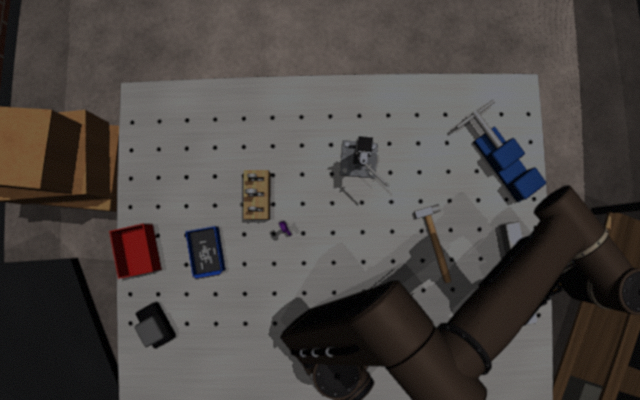

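Run:
```python
from h import *
import pickle
T=pickle.load(open('top.pkl','rb')); S=pickle.load(open('scene.pkl','rb'))
a=cv2.resize(T['image'][125:215,325:410],None,fx=4.7,fy=4.7,interpolation=cv2.INTER_CUBIC)
b=cv2.resize(S['image'][160:290,210:310],None,fx=4,fy=4,interpolation=cv2.INTER_CUBIC)
d=cv2.resize(T['image'][160:230,230:300],None,fx=2.5,fy=2.5,interpolation=cv2.INTER_CUBIC)
e=cv2.resize(S['image'][190:310,360:440],None,fx=2.8,fy=2.8,interpolation=cv2.INTER_CUBIC)
o=np.zeros((600,800,3),np.uint8)
for im,(x,y) in ((a,(0,0)),(b,(400,0)),(d,(0,424))): 
    im=im[:600-y,:800-x]; o[y:y+im.shape[0],x:x+im.shape[1]]=im
im=e[:,:]; im=cv2.resize(im,None,fx=.52,fy=.52); o[424:424+im.shape[0],180:180+im.shape[1]]=im[:176]
cv2.imwrite('pics/crop1.png',o)
W=cloud(T)
x,y,z=W[...,0],W[...,1],W[...,2]
print(np.nanmedian(z[300:310,250:260]))
# column region
reg=np.zeros(z.shape,bool); reg[125:215,325:410]=True
for lo,hi in ((.255,.30),(.225,.255),(.15,.225),(.006,.02)):
    m=reg&(z>lo)&(z<hi); P=W[m]
    if len(P): print(lo,hi,len(P),P.mean(0).round(4),P.min(0).round(4),P.max(0).round(4)); 
m=reg&(z>.2); v,u=np.nonzero(m)
print([(int(a),int(b),*np.round(W[b,a],3).tolist()) for a,b in zip(u,v)][::6])
# rack top
reg[:]=False; reg[160:230,230:300]=True
m=reg&(z>.06)&(z<.08); P=W[m]; rc=cv2.minAreaRect(P[:,:2].astype(np.float32)); print('rack',len(P),P[:,2].mean(),rc)
m=reg&(z>.085); v,u=np.nonzero(m)
print([(int(a),int(b),*np.round(W[b,a],3).tolist()) for a,b in zip(u,v)])
```

```text
8.639789714592289e-05
0.255 0.3 309 [ 0.6353 -0.0926  0.2645] [ 0.5829 -0.1161  0.2554] [ 0.67   -0.072   0.2753]
0.225 0.255 149 [ 0.5801 -0.1101  0.243 ] [ 0.5257 -0.1601  0.225 ] [ 0.6689 -0.0519  0.2548]
0.15 0.225 67 [ 0.6394 -0.0749  0.2108] [ 0.5918 -0.1135  0.1627] [ 0.6727 -0.05    0.2248]
0.006 0.02 982 [ 0.6254 -0.0988  0.01  ] [ 0.4578 -0.2675  0.006 ] [0.7655 0.0217 0.0199]
[(358, 136, 0.67, -0.077, 0.261), (360, 137, 0.666, -0.082, 0.267), (366, 137, 0.666, -0.099, 0.263), (357, 138, 0.673, -0.076, 0.221), (363, 138, 0.663, -0.09, 0.267), (369, 138, 0.662, -0.107, 0.268), (358, 139, 0.66, -0.076, 0.265), (364, 139, 0.66, -0.093, 0.266), (370, 139, 0.66, -0.11, 0.266), (359, 140, 0.658, -0.079, 0.263), (365, 140, 0.656, -0.095, 0.271), (371, 140, 0.656, -0.113, 0.268), (360, 141, 0.653, -0.081, 0.27), (366, 141, 0.654, -0.099, 0.266), (372, 141, 0.654, -0.116, 0.264), (361, 142, 0.651, -0.084, 0.265), (367, 142, 0.651, -0.102, 0.264), (357, 143, 0.654, -0.075, 0.241), (364, 143, 0.648, -0.093, 0.268), (370, 143, 0.648, -0.11, 0.268), (360, 144, 0.646, -0.081, 0.264), (36
[... 7502 characters left out ...]
419, 0.159, 0.17), (281, 226, 0.419, 0.156, 0.175), (282, 226, 0.419, 0.153, 0.176), (283, 226, 0.419, 0.15, 0.173), (284, 226, 0.42, 0.149, 0.145), (280, 227, 0.416, 0.159, 0.175), (281, 227, 0.416, 0.156, 0.174), (282, 227, 0.416, 0.153, 0.172), (283, 227, 0.416, 0.15, 0.178), (284, 227, 0.416, 0.147, 0.171), (285, 227, 0.418, 0.151, 0.094), (280, 228, 0.413, 0.159, 0.175), (281, 228, 0.413, 0.157, 0.167), (282, 228, 0.413, 0.153, 0.174), (283, 228, 0.413, 0.15, 0.174), (284, 228, 0.413, 0.147, 0.169), (285, 228, 0.414, 0.146, 0.145), (281, 229, 0.41, 0.156, 0.176), (282, 229, 0.41, 0.153, 0.17), (283, 229, 0.41, 0.15, 0.175), (284, 229, 0.41, 0.147, 0.171), (285, 229, 0.41, 0.145, 0.164)]
```

View pics/crop1.png

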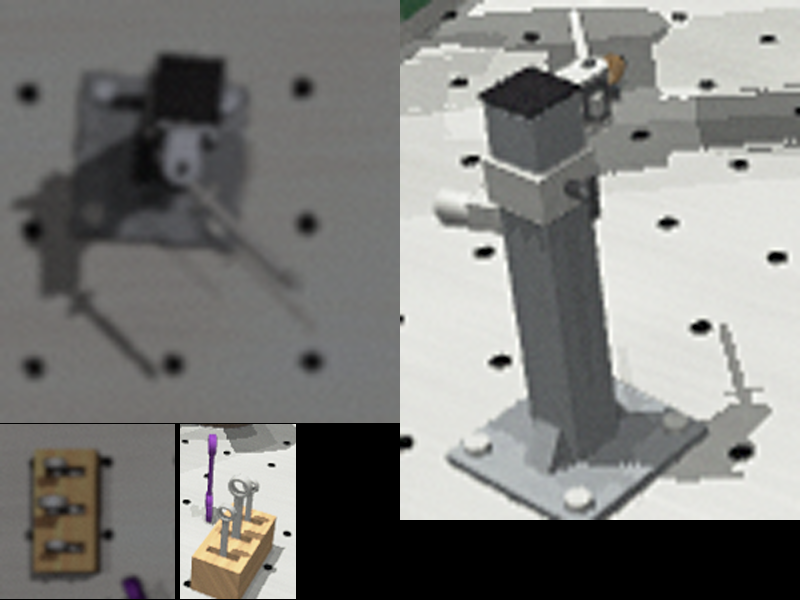

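Run:
```python
from h import *
import pickle
from scipy.optimize import minimize
T=pickle.load(open('top.pkl','rb')); W=cloud(T); x,y,z=W[...,0],W[...,1],W[...,2]
def fit(P,L,Wd,x0):  # best inside-box fit
    best=None
    for yaw in np.radians(np.arange(x0-20,x0+20,.5)):
        c,s=np.cos(yaw),np.sin(yaw); a=P[:,0]*c+P[:,1]*s; b=-P[:,0]*s+P[:,1]*c
        lo=[np.percentile(q,1.) for q in(a,b)]; hi=[np.percentile(q,99.) for q in(a,b)]
        A=(hi[0]-lo[0])*(hi[1]-lo[1])
        if best is None or A<best[0]: 
            m=[(lo[i]+hi[i])/2 for i in(0,1)]; best=(A,np.degrees(yaw),hi[0]-lo[0],hi[1]-lo[1],m[0]*c-m[1]*s,m[0]*s+m[1]*c)
    return np.round(best[1:],4)
def comp(m,seed):
    n,l=cv2.connectedComponents(m.astype(np.uint8)); return l==l[seed[1],seed[0]]
reg=np.zeros(z.shape,bool); reg[125:190,335:390]=1
m=reg&(z>.255)&(x>.625); print('top',m.sum(),W[m][:,2].mean(),fit(W[m],.04,.04,0))
g=T['image'].mean(2)
m=reg&(z>.004)&(z<.016); m=cv2.morphologyEx(m.astype(np.uint8),cv2.MORPH_OPEN,np.ones((3,3)))>0
print('base',m.sum(),fit(W[m],.12,.12,0))
m=reg&(z>.235)&(z<.256)&(y<-.105)&(x<.59); P=W[m]; print('arm',len(P),np.median(P[:,2]),np.mean(P[:,2]))
v=np.linalg.svd(P[:,:2]-P[:,:2].mean(0))[2][0]; print(P.mean(0),v,np.degrees(np.arctan2(v[1],v[0])),P[:,:2].min(0))
reg[:]=0; reg[165:225,238:275]=1
m=reg&(z>.06)&(z<.078); print('rack',fit(W[m],.16,.08,0))
for n,lo,zl in(('19',.565,.153),('24',.515,.172),('17',.465,.14)):
    m=reg&(z>zl)&(x>lo)&(x<lo+.025); P=W[m]; q=P[:,:2]; v=np.linalg.svd(q-q.mean(0))[2][0]; print(n,P.mean(0).round(4),np.degrees(np.arctan2(v[1],v[0])),P.min(0).round(3),P.max(0).round(3))
```

```text
top 220 0.26613945930415883 [-6.5     0.0422  0.041   0.6462 -0.0939]
base 488 [-7.5     0.1179  0.1178  0.6459 -0.0935]
arm 80 0.2450387067404935 0.24520243464780433
[ 0.55681759 -0.13007312  0.24520243] [-0.74943271 -0.66208051] -138.54126166044128 [ 0.52574036 -0.16013577]
rack [-0.5     0.157   0.0793  0.5278  0.246 ]
19 [0.5774 0.2443 0.1614] -90.26030948978274 [0.574 0.232 0.154] [0.581 0.257 0.169]
24 [0.5275 0.2446 0.183 ] -90.2490845126807 [0.522 0.23  0.173] [0.533 0.26  0.19 ]
17 [0.4767 0.246  0.1482] -92.92928383393097 [0.473 0.235 0.14 ] [0.48  0.257 0.153]
```

Request:
step_arm --increments '[{"tx": 26.6, "ty": 38.6, "tz": 6, "az": -2.4, "claw": -1}, {"tx": 26.6, "ty": 38.6, "tz": 6, "az": -2.4, "claw": -1}, {"tx": 26.6, "ty": 38.6, "tz": 6, "az": -2.4, "claw": -1}, {"tx": 26.6, "ty": 38.6, "tz": 6, "az": -2.4, "claw": -1}, {"tx": 26.6, "ty": 38.6, "tz": 6, "az": -2.4, "claw": -1}, {"tx": 26.6, "ty": 38.6, "tz": 6, "az": -2.4, "claw": -1}, {"tx": 26.6, "ty": 38.6, "tz": 6, "az": -2.4, "claw": -1}, {"tx": 26.6, "ty": 38.6, "tz": 6, "az": -2.4, "claw": -1}, {"tx": 26.6, "ty": 38.6, "tz": 6, "az": -2.4, "claw": -1}, {"tx": 26.6, "ty": 38.6, "tz": 6, "az": -2.4, "claw": -1}, {"tx": 26.6, "ty": 38.6, "tz": 6, "az": -2.4, "claw": -1}, {"tx": 26.6, "ty": 38.6, "tz": 6, "az": -2.4, "claw": -1}]' --newtons 20

```text
$.increments[0]: bad value
```

Request:
step_arm --increments '[{"tx": 0, "ty": 0, "tz": 10, "ax": 0, "ay": 0, "az": 0, "claw": -1}]' --newtons 20

```text
time_s: 0.2
tcp_pos: [0.2517, -0.6252, 0.2538]
eef_rot: [179.8, -0.0, -158.1]
contact_force: [0.8, 0.1, -0.9]
gripper_width: 0.0838
```

Every key is required in each row, so I'll include all of them.

Request:
step_arm --increments '[{"tx": 26.6, "ty": 38.6, "tz": 5, "ax": 0, "ay": 0, "az": -2.4, "claw": -1}, {"tx": 26.6, "ty": 38.6, "tz": 5, "ax": 0, "ay": 0, "az": -2.4, "claw": -1}, {"tx": 26.6, "ty": 38.6, "tz": 5, "ax": 0, "ay": 0, "az": -2.4, "claw": -1}, {"tx": 26.6, "ty": 38.6, "tz": 5, "ax": 0, "ay": 0, "az": -2.4, "claw": -1}, {"tx": 26.6, "ty": 38.6, "tz": 5, "ax": 0, "ay": 0, "az": -2.4, "claw": -1}, {"tx": 26.6, "ty": 38.6, "tz": 5, "ax": 0, "ay": 0, "az": -2.4, "claw": -1}, {"tx": 26.6, "ty": 38.6, "tz": 5, "ax": 0, "ay": 0, "az": -2.4, "claw": -1}, {"tx": 26.6, "ty": 38.6, "tz": 5, "ax": 0, "ay": 0, "az": -2.4, "claw": -1}, {"tx": 26.6, "ty": 38.6, "tz": 5, "ax": 0, "ay": 0, "az": -2.4, "claw": -1}, {"tx": 26.6, "ty": 38.6, "tz": 5, "ax": 0, "ay": 0, "az": -2.4, "claw": -1}, {"tx": 26.6, "ty": 38.6, "tz": 5, "ax": 0, "ay": 0, "az": -2.4, "claw": -1}, {"tx": 26.6, "ty": 38.6, "tz": 5, "ax": 0, "ay": 0, "az": -2.4, "claw": -1}]' --newtons 20

```text
time_s: 1.4
tcp_pos: [0.5721, -0.1612, 0.3168]
eef_rot: [180.0, 0.1, 173.0]
contact_force: [0.6, -0.2, -0.2]
gripper_width: 0.0006
```

Request:
step_arm --increments '[{"tx": 0, "ty": 0, "tz": 0, "ax": 0, "ay": 0, "az": 0, "claw": -1}, {"tx": 0, "ty": 0, "tz": 0, "ax": 0, "ay": 0, "az": 0, "claw": -1}, {"tx": 0, "ty": 0, "tz": 0, "ax": 0, "ay": 0, "az": 0, "claw": -1}]'

```text
time_s: 1.7
tcp_pos: [0.5709, -0.1633, 0.3158]
eef_rot: [-180.0, -0.0, 173.1]
contact_force: [-0.5, -1.3, -0.1]
gripper_width: 0.0006
```

Run:
```python
from h import *
print(r.get_state()); 
c=cap('wrist'); cv2.imwrite('pics/w1.png',c['image']); W=cloud(c); print(-c['R'].T@c['t'])
import pickle; pickle.dump(c,open('w1.pkl','wb'))
```

```text
{'time_s': 1.7, 'joints': array([ 2.88221324e+00,  1.08125316e+01, -3.53795776e+00,  5.38408112e-03,
       -7.56571256e+01, -9.97434207e+01]), 'qd': array([-0.92414183, -0.28884559, -0.30947778, -0.02198614,  0.14461622,
       -0.11105424]), 'joint_torque': array([ 8.51853490e-01, -4.51836741e+01,  3.03136289e+01,  7.13892415e+00,
       -7.08175125e-02, -1.18949500e-02]), 'tcp_pos': array([ 0.57088425, -0.16333359,  0.31579124]), 'eef_rot': array([-1.79993570e+02, -6.62241913e-03,  1.73140126e+02]), 'contact_force': array([-0.50077574, -1.30309549, -0.11996602]), 'moment': array([-0.0458874 ,  0.02510565, -0.02965713]), 'gripper_width': 0.0006381284167844948}
[ 0.488888   -0.15336225  0.45547948]
```

View pics/w1.png

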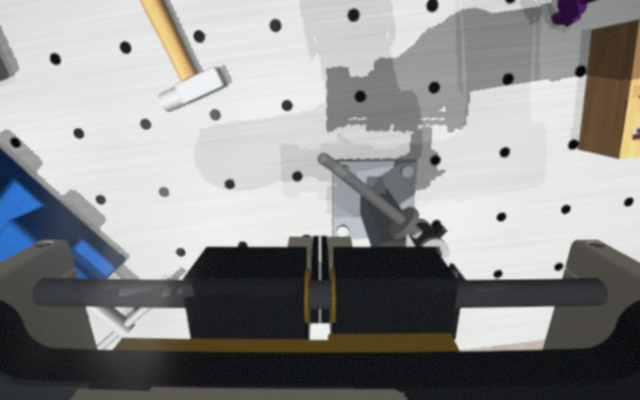

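Run:
```python
from h import *
import pickle
c=pickle.load(open('w1.pkl','rb')); W=cloud(c); z=W[...,2]
print(c['fx'])
for u,v in((325,158),(340,169),(350,177),(360,185),(370,193),(380,201),(390,210),(405,222),(320,238),(295,242),(345,242)): print(u,v,np.nanmedian(W[v-1:v+2,u-1:u+2].reshape(-1,3),0).round(4))
reg=np.zeros(z.shape,bool); reg[150:206,320:385]=1
P=W[reg&(z>.23)&(z<.26)]; v=np.linalg.svd(P[:,:2]-P[:,:2].mean(0))[2][0]; print(len(P),P.mean(0),v,np.degrees(np.arctan2(v[1],v[0])))
n=np.array([-v[1],v[0]]); print('pin offset from line',(np.array([.5984,-.0879])-P[:,:2].mean(0))@n)
print(np.percentile(P[:,2],[10,50,90]))
```

```text
323.29920101343043
325 158 [ 0.5296 -0.1547  0.2497]
340 169 [ 0.5391 -0.1456  0.2451]
350 177 [ 0.5454 -0.1395  0.2453]
360 185 [ 0.5517 -0.1333  0.2451]
370 193 [ 0.5581 -0.127   0.2451]
380 201 [ 0.5647 -0.1206  0.2451]
390 210 [ 0.5721 -0.114   0.2451]
405 222 [ 0.5809 -0.1049  0.2487]
320 238 [ 0.7004 -0.1782  0.0014]
295 242 [ 0.5582 -0.174   0.3088]
345 242 [ 0.5612 -0.1492  0.3092]
915 [ 0.54723754 -0.13877342  0.24521051] [0.72006063 0.69391115] 43.940513712427595
pin offset from line 0.0011297387237257511
[0.24295718 0.24499167 0.24829031]
```

Request:
step_arm --increments '[{"tx": 0, "ty": 0, "tz": -24, "ax": 0, "ay": 0, "az": 0, "claw": -1}, {"tx": 0, "ty": 0, "tz": -24, "ax": 0, "ay": 0, "az": 0, "claw": -1}, {"tx": 0, "ty": 0, "tz": -23, "ax": 0, "ay": 0, "az": 0, "claw": -1}, {"tx": 0, "ty": 0, "tz": 0, "ax": 0, "ay": 0, "az": 0, "claw": -1}, {"tx": -3, "ty": 4, "tz": 0, "ax": 0, "ay": 0, "az": 0, "claw": -1}, {"tx": -3, "ty": 4, "tz": 0, "ax": 0, "ay": 0, "az": 0, "claw": -1}, {"tx": -3, "ty": 4, "tz": 0, "ax": 0, "ay": 0, "az": 0, "claw": -1}, {"tx": -3, "ty": 4, "tz": 0, "ax": 0, "ay": 0, "az": 0, "claw": -1}]'

```text
time_s: 2.55
tcp_pos: [0.5594, -0.1471, 0.2459]
eef_rot: [-180.0, 0.1, 173.1]
contact_force: [1.2, -1.9, 0.2]
gripper_width: 0.0006
```

Request:
step_arm --increments '[{"tx": -3, "ty": 4, "tz": 0, "ax": 0, "ay": 0, "az": 0, "claw": -1}, {"tx": -3, "ty": 4, "tz": 0, "ax": 0, "ay": 0, "az": 0, "claw": -1}, {"tx": -3, "ty": 4, "tz": 0, "ax": 0, "ay": 0, "az": 0, "claw": -1}, {"tx": -3, "ty": 4, "tz": 0, "ax": 0, "ay": 0, "az": 0, "claw": -1}]'

```text
time_s: 2.95
tcp_pos: [0.5475, -0.1304, 0.2447]
eef_rot: [180.0, 0.1, 173.1]
contact_force: [3.0, -1.5, -0.0]
gripper_width: 0.0005
```

Request:
step_arm --increments '[{"tx": -3, "ty": 3, "tz": 0, "ax": 0, "ay": 0, "az": 0, "claw": -1}, {"tx": -3, "ty": 3, "tz": 0, "ax": 0, "ay": 0, "az": 0, "claw": -1}, {"tx": -3, "ty": 3, "tz": 0, "ax": 0, "ay": 0, "az": 0, "claw": -1}, {"tx": -3, "ty": 2, "tz": 0, "ax": 0, "ay": 0, "az": 0, "claw": -1}, {"tx": -3, "ty": 2, "tz": 0, "ax": 0, "ay": 0, "az": 0, "claw": -1}, {"tx": 0, "ty": 0, "tz": 0, "ax": 0, "ay": 0, "az": 0, "claw": -1}]'

```text
time_s: 3.55
tcp_pos: [0.5316, -0.1177, 0.2445]
eef_rot: [180.0, -0.0, 173.1]
contact_force: [1.0, -0.5, -0.1]
gripper_width: 0.0006
```

Request:
step_arm --increments '[{"tx": 0, "ty": 2, "tz": 0, "ax": 0, "ay": 0, "az": 0, "claw": -1}, {"tx": 0, "ty": 2, "tz": 0, "ax": 0, "ay": 0, "az": 0, "claw": -1}, {"tx": 0, "ty": 1, "tz": 0, "ax": 0, "ay": 0, "az": 0, "claw": -1}, {"tx": 0, "ty": 0, "tz": 0, "ax": 0, "ay": 0, "az": 0, "claw": -1}]'

```text
time_s: 3.95
tcp_pos: [0.532, -0.1128, 0.2443]
eef_rot: [-180.0, -0.0, 173.1]
contact_force: [-2.1, -0.8, -0.3]
gripper_width: 0.0006
```

```bash
cat > arm.py <<'E'
from h import *
s=r.get_state(); print(s['time_s'],s['tcp_pos'].round(4),s['contact_force'].round(2))
c=cap('wrist'); W=cloud(c); z=W[...,2]; x=W[...,0];y=W[...,1]
pin=np.array([.5984,-.0879]); d=np.hypot(x-pin[0],y-pin[1])
m=(z>.236)&(z<.256)&(d>.04)&(d<.105)&(y>s['tcp_pos'][1]+.012)&(x<.57); P=W[m]
v=np.linalg.svd(P[:,:2]-P[:,:2].mean(0))[2][0]; print(len(P),P.mean(0).round(4),'az',np.degrees(np.arctan2(v[1],v[0]))%180,np.median(P[:,2]))
E
python3 arm.py
```

```text
3.95 [ 0.532  -0.1128  0.2443] [-2.13 -0.76 -0.26]
761 [ 0.5107 -0.0931  0.2461] az 177.01432296143662 0.24599846244815543
```

Request:
step_arm --increments '[{"tx": 0, "ty": 1, "tz": 0, "ax": 0, "ay": 0, "az": 0, "claw": -1}, {"tx": 0, "ty": 1, "tz": 0, "ax": 0, "ay": 0, "az": 0, "claw": -1}, {"tx": 0, "ty": 1, "tz": 0, "ax": 0, "ay": 0, "az": 0, "claw": -1}, {"tx": 0, "ty": 0, "tz": 0, "ax": 0, "ay": 0, "az": 0, "claw": -1}]'

```text
time_s: 4.4
tcp_pos: [0.5323, -0.1098, 0.2445]
eef_rot: [180.0, -0.0, 173.1]
contact_force: [-1.4, -0.8, -0.0]
gripper_width: 0.0003
```

Request:
step_arm --increments '[{"tx": 0, "ty": 1, "tz": 0, "ax": 0, "ay": 0, "az": 0, "claw": -1}, {"tx": 0, "ty": 0, "tz": 0, "ax": 0, "ay": 0, "az": 0, "claw": -1}]'

```text
time_s: 4.6
tcp_pos: [0.5323, -0.1088, 0.2445]
eef_rot: [180.0, 0.0, 173.1]
contact_force: [-1.6, -1.7, -1.4]
gripper_width: 0.0005
```

```bash
python3 arm.py
```

```text
4.6 [ 0.5323 -0.1088  0.2445] [-1.64 -1.67 -1.43]
770 [ 0.5109 -0.0885  0.246 ] az 173.5764528026665 0.24576140587463718
```

Request:
step_arm --increments '[{"tx": 0, "ty": 0.7, "tz": 0, "ax": 0, "ay": 0, "az": 0, "claw": -1}, {"tx": 0, "ty": 0, "tz": 0, "ax": 0, "ay": 0, "az": 0, "claw": -1}]'

```text
time_s: 4.85
tcp_pos: [0.5323, -0.1082, 0.2446]
eef_rot: [180.0, 0.0, 173.1]
contact_force: [-1.7, -2.4, 0.4]
gripper_width: 0.0003
```

Request:
step_arm --increments '[{"tx": 0, "ty": 0.7, "tz": 0, "ax": 0, "ay": 0, "az": 0, "claw": -1}, {"tx": 0, "ty": 0, "tz": 0, "ax": 0, "ay": 0, "az": 0, "claw": -1}]'

```text
time_s: 5.05
tcp_pos: [0.5323, -0.1075, 0.2446]
eef_rot: [-180.0, 0.0, 173.1]
contact_force: [-1.7, -2.1, -0.3]
gripper_width: 0.0006
```

Request:
step_arm --increments '[{"tx": 0, "ty": 0.7, "tz": 0, "ax": 0, "ay": 0, "az": 0, "claw": -1}, {"tx": 0, "ty": 0, "tz": 0, "ax": 0, "ay": 0, "az": 0, "claw": -1}]'

```text
time_s: 5.25
tcp_pos: [0.5323, -0.1068, 0.2446]
eef_rot: [180.0, -0.0, 173.1]
contact_force: [-1.7, -1.8, -0.4]
gripper_width: 0.0005
```

```bash
python3 arm.py
```

```text
5.25 [ 0.5323 -0.1068  0.2446] [-1.7  -1.79 -0.37]
767 [ 0.5111 -0.0861  0.246 ] az 171.68067409677485 0.24583091304550442
```

Request:
step_arm --increments '[{"tx": 0, "ty": 0.5, "tz": 0, "ax": 0, "ay": 0, "az": 0, "claw": -1}, {"tx": 0, "ty": 0, "tz": 0, "ax": 0, "ay": 0, "az": 0, "claw": -1}]'

```text
time_s: 5.5
tcp_pos: [0.5323, -0.1063, 0.2446]
eef_rot: [-180.0, -0.0, 173.1]
contact_force: [-1.8, -2.3, 0.3]
gripper_width: -0.0
```

Request:
step_arm --increments '[{"tx": 0, "ty": 0.5, "tz": 0, "ax": 0, "ay": 0, "az": 0, "claw": -1}, {"tx": 0, "ty": 0, "tz": 0, "ax": 0, "ay": 0, "az": 0, "claw": -1}]'

```text
time_s: 5.7
tcp_pos: [0.5323, -0.1058, 0.2446]
eef_rot: [180.0, -0.0, 173.1]
contact_force: [-1.3, -2.0, -0.1]
gripper_width: 0.0003
```

Request:
step_arm --increments '[{"tx": 0, "ty": 0.5, "tz": 0, "ax": 0, "ay": 0, "az": 0, "claw": -1}, {"tx": 0, "ty": 0, "tz": 0, "ax": 0, "ay": 0, "az": 0, "claw": -1}]'

```text
time_s: 5.9
tcp_pos: [0.5323, -0.1053, 0.2446]
eef_rot: [180.0, 0.0, 173.1]
contact_force: [-2.1, -1.0, -0.2]
gripper_width: 0.0003
```

Request:
step_arm --increments '[{"tx": 0, "ty": 0.5, "tz": 0, "ax": 0, "ay": 0, "az": 0, "claw": -1}, {"tx": 0, "ty": 0, "tz": 0, "ax": 0, "ay": 0, "az": 0, "claw": -1}]'

```text
time_s: 6.1
tcp_pos: [0.5323, -0.1048, 0.2445]
eef_rot: [180.0, -0.0, 173.1]
contact_force: [-1.1, -1.8, -0.0]
gripper_width: 0.0003
```

```bash
cat >> arm.py <<'E'
cv2.imwrite('pics/warm.png',c['image'])
E
python3 arm.py
```

```text
6.1 [ 0.5323 -0.1048  0.2445] [-1.08 -1.81 -0.04]
772 [ 0.511  -0.0838  0.2461] az 170.4752408208289 0.24591251423944854
```

Run:
```python
from h import *
c=cap('wrist'); W=cloud(c); z=W[...,2]
m=(z>.236)&(z<.256)
im=c['image'].copy(); im[m]=im[m]//2+np.array([0,0,120],np.uint8)
for x0,col in (((0,255,0))*0 or ()): pass
pin=np.array([.5984,-.0879])
for a,col in((173,(0,255,0)),(176,(255,0,0))):
    d=np.array([np.cos(np.radians(a)),np.sin(np.radians(a))])
    X=[[*(pin+d*l),.244] for l in np.linspace(.0,.101,30)]
    for p in proj(c,X): cv2.circle(im,tuple(int(round(q)) for q in p),0,col,-1)
cv2.imwrite('pics/w2.png',cv2.resize(im[100:280,230:470],None,fx=3.3,fy=3.3,interpolation=cv2.INTER_NEAREST))
```

```text
(no output)
```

View pics/w2.png

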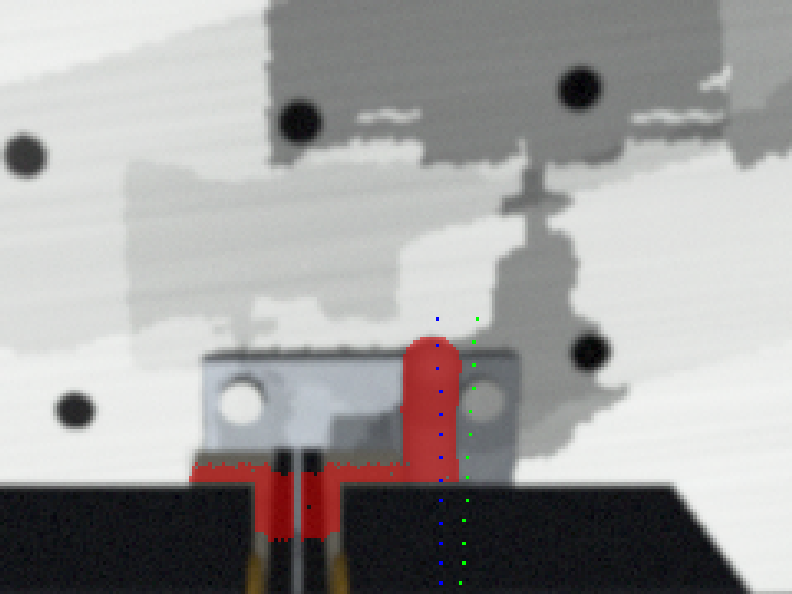

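Request:
step_arm --increments '[{"tx": 0, "ty": 0.5, "tz": 0, "ax": 0, "ay": 0, "az": 0, "claw": -1}, {"tx": 0, "ty": 0.5, "tz": 0, "ax": 0, "ay": 0, "az": 0, "claw": -1}, {"tx": 0, "ty": 0, "tz": 0, "ax": 0, "ay": 0, "az": 0, "claw": -1}]'

```text
time_s: 6.5
tcp_pos: [0.5323, -0.1038, 0.2445]
eef_rot: [180.0, -0.0, 173.1]
contact_force: [-1.2, -2.3, -0.3]
gripper_width: 0.0005
```

Request:
step_arm --increments '[{"tx": 0, "ty": 0.5, "tz": 0, "ax": 0, "ay": 0, "az": 0, "claw": -1}, {"tx": 0, "ty": 0.5, "tz": 0, "ax": 0, "ay": 0, "az": 0, "claw": -1}, {"tx": 0, "ty": 0, "tz": 0, "ax": 0, "ay": 0, "az": 0, "claw": -1}]'

```text
time_s: 6.8
tcp_pos: [0.5323, -0.1028, 0.2445]
eef_rot: [180.0, -0.0, 173.1]
contact_force: [-1.1, -1.8, -0.8]
gripper_width: 0.0003
```

Request:
step_arm --increments '[{"tx": 0, "ty": 0.5, "tz": 0, "ax": 0, "ay": 0, "az": 0, "claw": -1}, {"tx": 0, "ty": 0, "tz": 0, "ax": 0, "ay": 0, "az": 0, "claw": -1}]'

```text
time_s: 7.0
tcp_pos: [0.5323, -0.1023, 0.2446]
eef_rot: [180.0, 0.0, 173.1]
contact_force: [-1.5, -2.4, -0.9]
gripper_width: 0.0005
```

Request:
step_arm --increments '[{"tx": 0, "ty": 0.5, "tz": 0, "ax": 0, "ay": 0, "az": 0, "claw": -1}, {"tx": 0, "ty": 0, "tz": 0, "ax": 0, "ay": 0, "az": 0, "claw": -1}]'

```text
time_s: 7.2
tcp_pos: [0.5323, -0.1018, 0.2446]
eef_rot: [180.0, 0.0, 173.1]
contact_force: [-0.7, -2.3, -0.9]
gripper_width: 0.0004
```

Request:
step_arm --increments '[{"tx": 0, "ty": 0.5, "tz": 0, "ax": 0, "ay": 0, "az": 0, "claw": -1}, {"tx": 0, "ty": 0, "tz": 0, "ax": 0, "ay": 0, "az": 0, "claw": -1}]'

```text
time_s: 7.4
tcp_pos: [0.5323, -0.1014, 0.2446]
eef_rot: [-180.0, 0.0, 173.1]
contact_force: [-1.1, -2.0, -0.7]
gripper_width: 0.0008
```

Request:
step_arm --increments '[{"tx": 0, "ty": 0.4, "tz": 0, "ax": 0, "ay": 0, "az": 0, "claw": -1}, {"tx": 0, "ty": 0, "tz": 0, "ax": 0, "ay": 0, "az": 0, "claw": -1}]'

```text
time_s: 7.6
tcp_pos: [0.5323, -0.1012, 0.2446]
eef_rot: [-180.0, -0.0, 173.1]
contact_force: [-1.1, -4.7, -1.0]
gripper_width: 0.0007
```

Request:
step_arm --increments '[{"tx": 0, "ty": 0.4, "tz": 0, "ax": 0, "ay": 0, "az": 0, "claw": -1}, {"tx": 0, "ty": 0, "tz": 0, "ax": 0, "ay": 0, "az": 0, "claw": -1}, {"tx": 0, "ty": 0, "tz": 0, "ax": 0, "ay": 0, "az": 0, "claw": -1}, {"tx": 0, "ty": 0, "tz": 0, "ax": 0, "ay": 0, "az": 0, "claw": -1}]'

```text
time_s: 8.0
tcp_pos: [0.5323, -0.1011, 0.2446]
eef_rot: [-180.0, -0.0, 173.1]
contact_force: [-0.8, -6.2, -1.6]
gripper_width: 0.0005
```

```bash
cat > ln.py <<'E'
from h import *
c=cap('wrist'); W=cloud(c); z=W[...,2]; x=W[...,0];y=W[...,1]
m=(z>.24)&(z<.249)&(x>.49)&(x<.57)&(y>-.088)&(y<-.06)
P=W[m]
# centre of arm per x-bin
xs=np.arange(.504,.56,.002); L=[]
for a in xs:
    q=P[(P[:,0]>=a)&(P[:,0]<a+.002)]
    if len(q)>5: L.append((a+.001,(q[:,1].min()+q[:,1].max())/2,np.ptp(q[:,1])))
L=np.array(L); k=np.polyfit(L[:,0],L[:,1],1); print(L[::3].round(4),k,np.degrees(np.arctan(k[0])))
print('y at x=.54,.567',np.polyval(k,[.54,.567]),np.median(P[:,2]))
s=r.get_state(); print(s['time_s'],s['tcp_pos'],s['contact_force'])
E
python3 ln.py
```

```text
[[ 0.505  -0.0785  0.0075]
 [ 0.511  -0.079   0.0077]
 [ 0.517  -0.0795  0.0077]
 [ 0.523  -0.0822  0.0111]] [-0.15103685 -0.00188538] -8.588856439748524
y at x=.54,.567 [-0.08344527 -0.08752327] 0.24549650175029472
8.05 [ 0.53227997 -0.1010913   0.24460521] [ 0.38640258 -5.78451759 -1.29892676]
```

Request:
step_arm --increments '[{"tx": 0, "ty": -6, "tz": 0, "ax": 0, "ay": 0, "az": 0, "claw": -1}, {"tx": 0, "ty": -8, "tz": 0, "ax": 0, "ay": 0, "az": 0, "claw": -1}, {"tx": 0, "ty": -5, "tz": 10, "ax": 0, "ay": 0, "az": 0, "claw": -1}, {"tx": 0, "ty": 0, "tz": 35, "ax": 0, "ay": 0, "az": 0, "claw": -1}, {"tx": 0, "ty": 0, "tz": 15, "ax": 0, "ay": 0, "az": 0, "claw": -1}, {"tx": 0, "ty": 0, "tz": 0, "ax": 0, "ay": 0, "az": 0, "claw": -1}, {"tx": 0, "ty": 0, "tz": 0, "ax": 0, "ay": 0, "az": 0, "claw": -1}]'

```text
time_s: 8.75
tcp_pos: [0.5325, -0.1196, 0.3052]
eef_rot: [180.0, 0.1, 173.1]
contact_force: [-0.7, 0.2, -0.1]
gripper_width: 0.0003
```

```bash
python3 ln.py
python3 - <<'E'
from h import *
import pickle
c=cap('wrist'); cv2.imwrite('pics/w3.png',c['image']); pickle.dump(c,open('w3.pkl','wb'))
c=cap('top'); pickle.dump(c,open('t3.pkl','wb'))
E
```

```text
[[ 0.505  -0.0783  0.0075]
 [ 0.511  -0.0789  0.0077]
 [ 0.517  -0.0797  0.0079]
 [ 0.523  -0.0805  0.0071]
 [ 0.529  -0.0808  0.0075]
 [ 0.535  -0.0819  0.0072]
 [ 0.541  -0.0823  0.0076]
 [ 0.547  -0.0826  0.0078]
 [ 0.553  -0.0838  0.0074]] [-0.10790375 -0.02396573] -6.158601450219768
y at x=.54,.567 [-0.08223376 -0.08514716] 0.2448690325985922
8.8 [ 0.53211732 -0.11957689  0.30446831] [-0.78792031  0.01131389 -0.85568739]
```

View pics/w3.png

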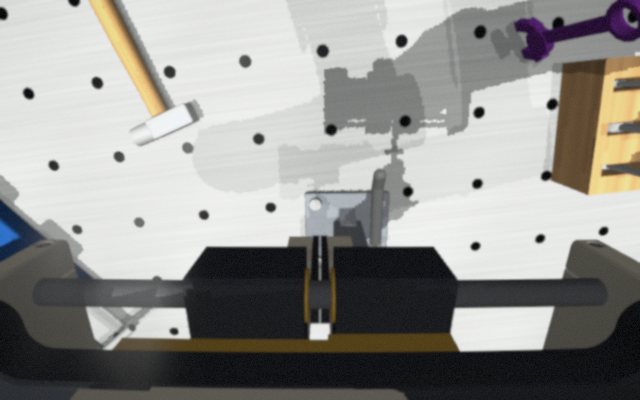

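Request:
step_arm --increments '[{"tx": 0, "ty": 19, "tz": 0, "ax": 0, "ay": 0, "az": 0, "claw": -1}, {"tx": 0, "ty": 19, "tz": -10, "ax": 0, "ay": 0, "az": 0, "claw": -1}, {"tx": 0, "ty": 0, "tz": -20, "ax": 0, "ay": 0, "az": 0, "claw": -1}, {"tx": 0, "ty": 0, "tz": -5, "ax": 0, "ay": 0, "az": 0, "claw": -1}, {"tx": 0, "ty": 0, "tz": 0, "ax": 0, "ay": 0, "az": 0, "claw": -1}, {"tx": 0, "ty": 0, "tz": 0, "ax": 0, "ay": 0, "az": 0, "claw": -1}]'

```text
time_s: 9.5
tcp_pos: [0.5325, -0.0818, 0.27]
eef_rot: [-180.0, 0.0, 173.1]
contact_force: [1.0, -0.3, 0.8]
gripper_width: 0.0004
```

Request:
step_arm --increments '[{"tx": 0, "ty": 0, "tz": -1, "ax": 0, "ay": 0, "az": 0, "claw": -1}, {"tx": 0, "ty": 0, "tz": 0, "ax": 0, "ay": 0, "az": 0, "claw": -1}]'

```text
time_s: 9.7
tcp_pos: [0.5325, -0.0817, 0.269]
eef_rot: [180.0, 0.0, 173.1]
contact_force: [-0.5, 1.0, -0.6]
gripper_width: 0.0004
```

Request:
step_arm --increments '[{"tx": 0, "ty": 0, "tz": -1, "ax": 0, "ay": 0, "az": 0, "claw": -1}, {"tx": 0, "ty": 0, "tz": 0, "ax": 0, "ay": 0, "az": 0, "claw": -1}]'

```text
time_s: 9.9
tcp_pos: [0.5323, -0.0816, 0.2677]
eef_rot: [180.0, 0.0, 173.1]
contact_force: [-0.6, -0.7, -0.9]
gripper_width: 0.0005
```

Request:
step_arm --increments '[{"tx": 0, "ty": 0, "tz": -1, "ax": 0, "ay": 0, "az": 0, "claw": -1}, {"tx": 0, "ty": 0, "tz": 0, "ax": 0, "ay": 0, "az": 0, "claw": -1}]'

```text
time_s: 10.1
tcp_pos: [0.5322, -0.0815, 0.2664]
eef_rot: [-180.0, -0.0, 173.1]
contact_force: [-0.1, 0.9, -0.4]
gripper_width: 0.0007
```

Request:
step_arm --increments '[{"tx": 0, "ty": 0, "tz": -1, "ax": 0, "ay": 0, "az": 0, "claw": -1}, {"tx": 0, "ty": 0, "tz": 0, "ax": 0, "ay": 0, "az": 0, "claw": -1}]'

```text
time_s: 10.3
tcp_pos: [0.5323, -0.0815, 0.2654]
eef_rot: [-180.0, -0.0, 173.1]
contact_force: [0.8, -0.4, 0.0]
gripper_width: 0.0003
```

Request:
step_arm --increments '[{"tx": 0, "ty": 0, "tz": -1, "ax": 0, "ay": 0, "az": 0, "claw": -1}, {"tx": 0, "ty": 0, "tz": 0, "ax": 0, "ay": 0, "az": 0, "claw": -1}]'

```text
time_s: 10.5
tcp_pos: [0.5322, -0.0815, 0.2644]
eef_rot: [-180.0, -0.0, 173.1]
contact_force: [0.4, -0.1, -0.0]
gripper_width: 0.0006
```

Request:
step_arm --increments '[{"tx": 0, "ty": 0, "tz": -1, "ax": 0, "ay": 0, "az": 0, "claw": -1}, {"tx": 0, "ty": 0, "tz": 0, "ax": 0, "ay": 0, "az": 0, "claw": -1}]'

```text
time_s: 10.7
tcp_pos: [0.5324, -0.0816, 0.2639]
eef_rot: [-180.0, 0.0, 173.1]
contact_force: [-1.9, -0.0, 3.2]
gripper_width: 0.0004
```

Request:
step_arm --increments '[{"tx": 0, "ty": 0, "tz": -1, "ax": 0, "ay": 0, "az": 0, "claw": -1}, {"tx": 0, "ty": 0, "tz": 0, "ax": 0, "ay": 0, "az": 0, "claw": -1}]'

```text
time_s: 10.9
tcp_pos: [0.5324, -0.0816, 0.2636]
eef_rot: [-180.0, 0.1, 173.1]
contact_force: [-4.2, 1.1, 8.8]
gripper_width: 0.0
```

Request:
step_arm --increments '[{"tx": 0, "ty": 0, "tz": 25, "ax": 0, "ay": 0, "az": 0, "claw": -1}, {"tx": 0, "ty": 0, "tz": 30, "ax": 0, "ay": 0, "az": 0, "claw": -1}, {"tx": -0.6, "ty": 40.9, "tz": 0, "ax": 0, "ay": 0, "az": 0.9, "claw": 1}, {"tx": -0.6, "ty": 40.9, "tz": 0, "ax": 0, "ay": 0, "az": 0.9, "claw": 1}, {"tx": -0.6, "ty": 40.9, "tz": 0, "ax": 0, "ay": 0, "az": 0.9, "claw": 1}, {"tx": -0.6, "ty": 40.9, "tz": 0, "ax": 0, "ay": 0, "az": 0.9, "claw": 1}, {"tx": -0.6, "ty": 40.9, "tz": 0, "ax": 0, "ay": 0, "az": 0.9, "claw": 1}, {"tx": -0.6, "ty": 40.9, "tz": 0, "ax": 0, "ay": 0, "az": 0.9, "claw": 1}, {"tx": -0.6, "ty": 40.9, "tz": 0, "ax": 0, "ay": 0, "az": 0.9, "claw": 1}, {"tx": -0.6, "ty": 40.9, "tz": 0, "ax": 0, "ay": 0, "az": 0.6, "claw": 1}, {"tx": 0, "ty": 0, "tz": -20, "ax": 0, "ay": 0, "az": 0, "claw": 1}, {"tx": 0, "ty": 0, "tz": 0, "ax": 0, "ay": 0, "az": 0, "claw": 1}]'

```text
time_s: 12.1
tcp_pos: [0.5261, 0.2463, 0.2945]
eef_rot: [-179.9, -0.2, -179.9]
contact_force: [-0.5, -1.1, 0.5]
gripper_width: 0.075
```

Run:
```python
from h import *
c=cap('wrist'); W=cloud(c); z=W[...,2]; x=W[...,0];y=W[...,1]
s=r.get_state(); print(s['time_s'],s['tcp_pos'],s['eef_rot'],s['gripper_width'])
for n,x0,zl,zh in(('19',.577,.13,.175),('24',.5275,.15,.195),('17',.477,.12,.16)):
    m=(z>zl)&(z<zh)&(abs(x-x0)<.025)&(abs(y-.245)<.04); P=W[m]
    if len(P)<5: continue
    v=np.linalg.svd(P[:,:2]-P[:,:2].mean(0))[2][0]; print(n,len(P),np.degrees(np.arctan2(v[1],v[0]))%180,np.percentile(P,1,0).round(4),np.percentile(P,99,0).round(4),P.mean(0).round(4))
t=cap('top'); V=cloud(t); m=(V[...,2]>.2)&(V[...,2]<.249)&(V[...,0]>.49)&(V[...,0]<.555)&(V[...,1]<-.05)&(V[...,1]>-.13); P=V[m]
k=np.polyfit(P[:,0],P[:,1],1); print('arm top cam',len(P),np.degrees(np.arctan(k[0])),np.polyval(k,[.54,.5984]))
cv2.imwrite('pics/w4.png',np.vstack([c['image'][:300],cv2.resize(t['image'][120:220,200:413],None,fx=3,fy=3)[:, :640]]))
```

```text
12.15 [0.52676318 0.24558666 0.29613862] [-1.79881067e+02 -1.45136860e-01 -1.79925137e+02] 0.07904790433528901
19 564 89.34995202956712 [0.573  0.2342 0.1315] [0.5831 0.2618 0.1654] [0.5768 0.2482 0.1542]
24 976 89.26140960668077 [0.5218 0.2311 0.1528] [0.5345 0.2669 0.1865] [0.5266 0.249  0.1749]
17 345 89.39752584674295 [0.4739 0.2374 0.1297] [0.4831 0.2615 0.152 ] [0.4779 0.2495 0.1467]
arm top cam 50 -5.83698332274171 [-0.08206381 -0.08803395]Traceback (most recent call last):
  File "<stdin>", line 10, in <module>
    return _nx.concatenate(arrs, 0, dtype=dtype, casting=casting)
           ~~~~~~~~~~~~~~~^^^^^^^^^^^^^^^^^^^^^^^^^^^^^^^^^^^^^^^
ValueError: all the input array dimensions except for the concatenation axis must match exactly, but along dimension 1, the array at index 0 has size 640 and the array at index 1 has size 639
```

Request:
step_arm --increments '[{"tx": 1, "ty": 2, "tz": -30, "ax": 0, "ay": 0, "az": -0.4, "claw": 1}, {"tx": 0, "ty": 0, "tz": -40, "ax": 0, "ay": 0, "az": 0, "claw": 1}, {"tx": 0, "ty": 0, "tz": -35, "ax": 0, "ay": 0, "az": 0, "claw": 1}, {"tx": 0, "ty": 0, "tz": -19, "ax": 0, "ay": 0, "az": 0, "claw": 1}, {"tx": 0, "ty": 0, "tz": 0, "ax": 0, "ay": 0, "az": 0, "claw": 1}]'

```text
time_s: 12.7
tcp_pos: [0.5278, 0.2459, 0.1718]
eef_rot: [-179.9, -0.2, 179.5]
contact_force: [0.1, -0.6, -0.0]
gripper_width: 0.0875
```

Request:
step_arm --increments '[{"tx": 0, "ty": 0, "tz": 0, "ax": 0, "ay": 0, "az": 0, "claw": -0.1}, {"tx": 0, "ty": 0, "tz": 0, "ax": 0, "ay": 0, "az": 0, "claw": -0.1}, {"tx": 0, "ty": 0, "tz": 0, "ax": 0, "ay": 0, "az": 0, "claw": -0.12}, {"tx": 0, "ty": 0, "tz": 0, "ax": 0, "ay": 0, "az": 0, "claw": -0.14}, {"tx": 0, "ty": 0, "tz": 0, "ax": 0, "ay": 0, "az": 0, "claw": -0.16}]' --newtons 10

```text
time_s: 13.2
tcp_pos: [0.5286, 0.2478, 0.1742]
eef_rot: [180.0, 0.0, 179.6]
contact_force: [0.1, -0.1, -0.5]
gripper_width: 0.0532
```

Request:
step_arm --increments '[{"tx": 0, "ty": 0, "tz": -2, "ax": 0, "ay": 0, "az": 0, "claw": -0.2}, {"tx": 0, "ty": 0, "tz": 0, "ax": 0, "ay": 0, "az": 0, "claw": -0.4}, {"tx": 0, "ty": 0, "tz": 0, "ax": 0, "ay": 0, "az": 0, "claw": -0.5}, {"tx": 0, "ty": 0, "tz": 0, "ax": 0, "ay": 0, "az": 0, "claw": -0.6}, {"tx": 0, "ty": 0, "tz": 0, "ax": 0, "ay": 0, "az": 0, "claw": -1}, {"tx": 0, "ty": 0, "tz": 0, "ax": 0, "ay": 0, "az": 0, "claw": -1}]' --newtons 10

```text
time_s: 13.8
tcp_pos: [0.5284, 0.2476, 0.1714]
eef_rot: [-180.0, -0.0, 179.6]
contact_force: [0.3, -0.6, -1.4]
gripper_width: 0.0358
```

Request:
step_arm --increments '[{"tx": 0, "ty": 0, "tz": 0, "ax": 0, "ay": 0, "az": 0, "claw": -1}, {"tx": 0, "ty": 0, "tz": 0, "ax": 0, "ay": 0, "az": 0, "claw": -1}, {"tx": 0, "ty": 0, "tz": 4, "ax": 0, "ay": 0, "az": 0, "claw": -1}, {"tx": 0, "ty": 0, "tz": 10, "ax": 0, "ay": 0, "az": 0, "claw": -1}, {"tx": 0, "ty": 0, "tz": 18, "ax": 0, "ay": 0, "az": 0, "claw": -1}, {"tx": 0, "ty": 0, "tz": 18, "ax": 0, "ay": 0, "az": 0, "claw": -1}, {"tx": 0, "ty": 0, "tz": 18, "ax": 0, "ay": 0, "az": 0, "claw": -1}, {"tx": 0, "ty": 0, "tz": 14, "ax": 0, "ay": 0, "az": 0, "claw": -1}, {"tx": 0, "ty": 0, "tz": 8, "ax": 0, "ay": 0, "az": 0, "claw": -1}, {"tx": 0, "ty": 0, "tz": 0, "ax": 0, "ay": 0, "az": 0, "claw": -1}]' --newtons 35

```text
time_s: 14.8
tcp_pos: [0.529, 0.248, 0.2632]
eef_rot: [179.9, 0.1, 179.6]
contact_force: [-0.1, -0.3, -2.1]
gripper_width: 0.0348
```

Run:
```python
from h import *
s=r.get_state(); print(s['time_s'],s['tcp_pos'],s['contact_force'],s['gripper_width'])
c=cap('scene'); w=cap('wrist'); 
a=cv2.resize(c['image'][130:300,330:450],(400,567)); b=cv2.resize(w['image'][150:300,240:400],(400,375))
o=np.zeros((567,800,3),np.uint8); o[:,:400]=a; o[:375,400:]=b
cv2.imwrite('pics/g1.png',o)
```

```text
14.8 [0.52898897 0.24798167 0.2632488 ] [-0.13200904 -0.32693657 -2.11871356] 0.034784604301629767
```

View pics/g1.png

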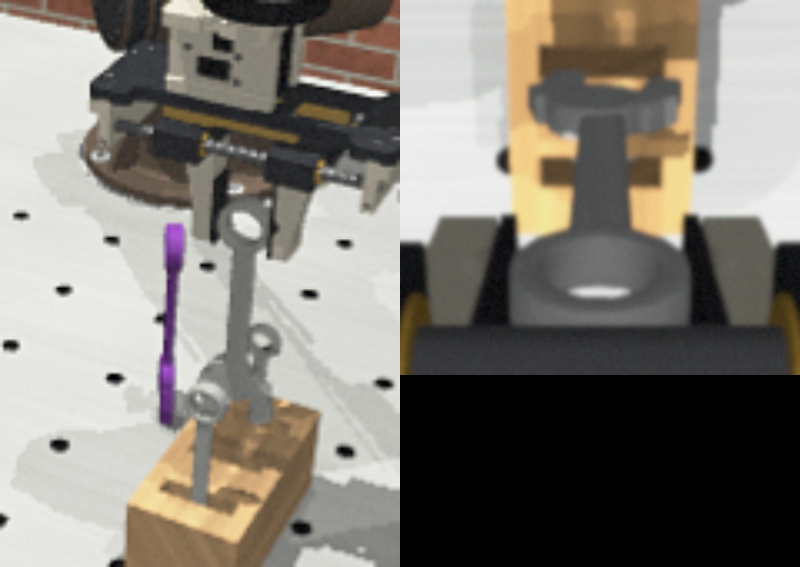

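```bash
cat > ring.py <<'E'
from h import *
s=r.get_state(); p=s['tcp_pos']; print(s['time_s'],p.round(4),s['contact_force'].round(2))
c=cap('wrist'); W=cloud(c); Q=W-p
g=c['image'].astype(int); sat=g.max(2)-g.min(2)
m=(abs(Q[...,0])<.012)&(abs(Q[...,1])<.019)&(Q[...,2]<.03)&(Q[...,2]>-.03); P=Q[m]
print(len(P),'ring',np.percentile(P,[0.5,2,50,98,99.5],0).round(4).tolist())
for zl,zh in((-.17,-.15),(-.15,-.13),(-.12,-.1),(-.1,-.08),(-.08,-.06)):
    m=(abs(Q[...,0])<.05)&(abs(Q[...,1])<.035)&(Q[...,2]>zl)&(Q[...,2]<zh); P=Q[m]
    if len(P)>5: print(zl,len(P),P.mean(0).round(4),P.min(0).round(4),P.max(0).round(4))
v,u=np.nonzero((abs(Q[...,0])<.02)&(abs(Q[...,1])<.022)&(Q[...,2]<.03)&(Q[...,2]>-.04)); print(u.min(),u.max(),v.min(),v.max())
for vv in range(235,285,4):
    row=[(int(uu),*(Q[vv,uu]*1000).round(0).astype(int).tolist()) for uu in (290,305,320,335,350) if abs(Q[vv,uu]).max()<.4]
    print(vv,row)
E
python3 ring.py
```

```text
14.9 [0.5282 0.2476 0.2612] [-0.09 -0.05 -2.33]
3352 ring [[-0.0104, -0.0189, -0.0291], [-0.0102, -0.0185, -0.0265], [-0.0051, -0.0001, 0.0011], [0.0067, 0.0185, 0.0277], [0.0089, 0.0189, 0.0283]]
-0.17 34 [-0.0049 -0.0103 -0.1539] [-0.0057 -0.018  -0.1595] [-0.0018  0.0192 -0.1506]
-0.15 279 [-0.0045  0.0016 -0.138 ] [-0.0058 -0.0254 -0.15  ] [ 0.0044  0.0301 -0.13  ]
-0.12 769 [-0.013   0.002  -0.1128] [-0.05   -0.0172 -0.12  ] [ 0.0057  0.0232 -0.1001]
-0.1 166 [-0.0035  0.0008 -0.0898] [-0.0043 -0.0065 -0.0999] [-0.0012  0.0081 -0.0802]
-0.08 216 [-0.0035  0.0005 -0.0697] [-0.0043 -0.0069 -0.0799] [-0.0008  0.008  -0.06  ]
265 374 229 328
235 [(290, 69, -33, -190), (305, 69, -16, -190), (320, -4, 0, -32), (335, 70, 17, -190), (350, 70, 34, -191)]
239 [(290, 74, -33, -190), (305, 74, -17, -190), (320, -3, 0, -27), (335, 75, 17, -191), (350, 75, 34, -191)]
243 [(290, 79, -34, -190), (305, -6, -8, -16), (320, -6, 0, -16), (335, -6, 8, -17), (350, 80, 34, -191)]
247 [(290, -5, -15, -13), (305, -5, -7, -13), (320, -4, 0, -16), (335, -6, 8, -12), (350, 120, 41, -261)]
251 [(290, -6, -15, -7), (305, -3, -7, -13), (320, -2, 0, -15), (335, -3, 8, -13), (350, -6, 16, -7)]
255 [(290, -6, -14, -3), (305, -2, -7, -11), (320, 0, 0, -15), (335, -1, 8, -12), (350, -6, 15, -3)]
259 [(290, -6, -14, 0), (305, 1, -7, -12), (320, 3, 0, -15), (335, 2, 8, -13), (350, -5, 15, 0)]
263 [(290, -6, -14, 5), (305, 4, -8, -13), (320, 6, 0, -16), (335, 4, 8, -12), (350, -6, 15, 5)]
267 [(290, -6, -13, 8), (305, -6, -6, 9), (320, 150, 0, -260), (335, -6, 7, 8), (350, -6, 14, 8)]
271 [(290, -4, -14, 8), (305, -6, -6, 11), (320, -6, 0, 11), (350, -4, 14, 8)]
275 [(290, -2, -13, 9), (305, -4, -6, 12), (320, -6, 0, 15), (335, -5, 7, 14), (350, 0, 15, 6)]
279 [(290, 1, -14, 7), (305, -3, -6, 13), (320, -3, 0, 14), (335, -3, 7, 13), (350, 1, 14, 8)]
283 [(290, -32, -8, 62), (305, -32, -4, 62), (320, -32, 0, 62), (335, -32, 5, 61), (350, -32, 9, 62)]
```

Request:
step_arm --increments '[{"tx": 0, "ty": -20, "tz": 0, "ax": 0, "ay": 0, "az": -0.5, "claw": -1}, {"tx": 0, "ty": -30, "tz": 0, "ax": 0, "ay": 0, "az": -0.7, "claw": -1}, {"tx": -4, "ty": -36, "tz": 0, "ax": 0, "ay": 0, "az": -0.7, "claw": -1}, {"tx": -8, "ty": -36, "tz": 0, "ax": 0, "ay": 0, "az": -0.7, "claw": -1}, {"tx": -10, "ty": -36, "tz": 0, "ax": 0, "ay": 0, "az": -0.7, "claw": -1}, {"tx": -10, "ty": -36, "tz": 0, "ax": 0, "ay": 0, "az": -0.7, "claw": -1}, {"tx": -10, "ty": -36, "tz": 0, "ax": 0, "ay": 0, "az": -0.7, "claw": -1}, {"tx": -10, "ty": -36, "tz": 0, "ax": 0, "ay": 0, "az": -0.7, "claw": -1}, {"tx": -6, "ty": -30, "tz": 0, "ax": 0, "ay": 0, "az": -0.7, "claw": -1}, {"tx": -6, "ty": -20, "tz": -6, "ax": 0, "ay": 0, "az": 0, "claw": -1}, {"tx": 0, "ty": -6, "tz": -7, "ax": 0, "ay": 0, "az": 0, "claw": -1}, {"tx": 0, "ty": 0, "tz": 0, "ax": 0, "ay": 0, "az": 0, "claw": -1}]'

```text
time_s: 16.15
tcp_pos: [0.4634, -0.0753, 0.2472]
eef_rot: [-180.0, -0.1, 173.4]
contact_force: [0.3, -0.2, -2.5]
gripper_width: 0.035
```

Request:
step_arm --increments '[{"tx": 0, "ty": 0, "tz": 0, "ax": 0, "ay": 0, "az": 0, "claw": -1}, {"tx": 0, "ty": 0, "tz": 0, "ax": 0, "ay": 0, "az": 0, "claw": -1}]'

```text
time_s: 16.35
tcp_pos: [0.4649, -0.0737, 0.2486]
eef_rot: [-180.0, 0.0, 173.6]
contact_force: [-0.4, 0.2, -2.4]
gripper_width: 0.0347
```

Run:
```python
from h import *
s=r.get_state(); p=s['tcp_pos']; print(s['time_s'],p.round(4),s['eef_rot'].round(2),s['contact_force'].round(2))
t=cap('top'); V=cloud(t); m=(V[...,2]>.2)&(V[...,2]<.256)&(V[...,0]>.49)&(V[...,0]<.555)&(V[...,1]<-.05)&(V[...,1]>-.13); P=V[m]
if len(P)>5: k=np.polyfit(P[:,0],P[:,1],1); print('arm top cam',len(P),np.degrees(np.arctan(k[0])),np.polyval(k,[.54,.5984]))
w=cap('wrist'); a=w['image'][130:290,230:410]
for X in ([.5,-.078,.241],[.54,-.0822,.241]): pass
c=cap('scene'); b=c['image'][120:290,200:320]
o=np.zeros((560,800,3),np.uint8); A=cv2.resize(a,(400,356)); B=cv2.resize(b,(395,560)); o[:356,:400]=A; o[:,405:]=B
cv2.imwrite('pics/p1.png',o)
```

```text
16.35 [ 0.4649 -0.0737  0.2486] [-180.      0.    173.58] [-0.36  0.25 -2.38]
```

View pics/p1.png

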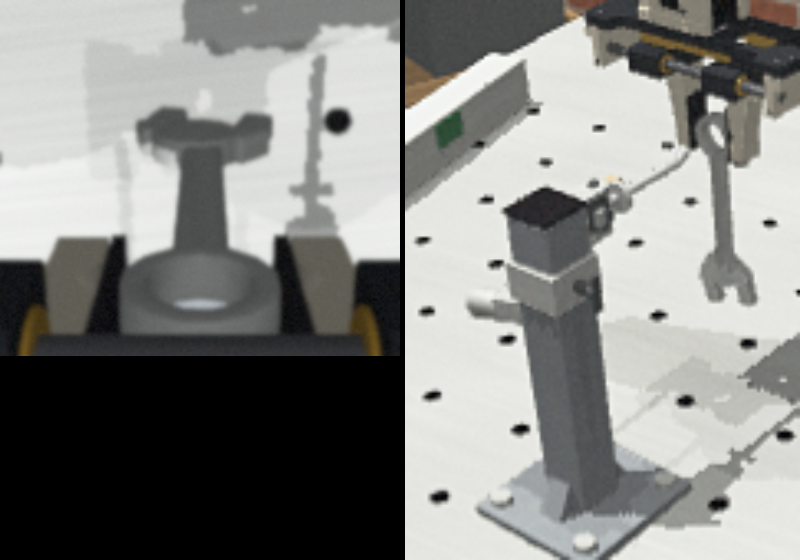

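Request:
step_arm --increments '[{"tx": 6, "ty": -0.7, "tz": 0, "ax": 0, "ay": 0, "az": 0, "claw": -1}, {"tx": 6, "ty": -0.7, "tz": 0, "ax": 0, "ay": 0, "az": 0, "claw": -1}, {"tx": 6, "ty": -0.7, "tz": 0, "ax": 0, "ay": 0, "az": 0, "claw": -1}, {"tx": 6, "ty": -0.7, "tz": 0, "ax": 0, "ay": 0, "az": 0, "claw": -1}, {"tx": 6, "ty": -0.7, "tz": 0, "ax": 0, "ay": 0, "az": 0, "claw": -1}]'

```text
time_s: 17.0
tcp_pos: [0.4951, -0.0779, 0.2484]
eef_rot: [-180.0, -0.0, 173.5]
contact_force: [-0.5, 0.5, -1.6]
gripper_width: 0.0352
```

Request:
step_arm --increments '[{"tx": 4, "ty": -0.4, "tz": 0, "ax": 0, "ay": 0, "az": 0, "claw": -1}, {"tx": 4, "ty": -0.5, "tz": 0, "ax": 0, "ay": 0, "az": 0, "claw": -1}]'

```text
time_s: 17.2
tcp_pos: [0.5029, -0.0788, 0.2484]
eef_rot: [-180.0, -0.0, 173.5]
contact_force: [-0.0, 0.2, -2.6]
gripper_width: 0.0351
```

Request:
step_arm --increments '[{"tx": 4, "ty": -0.4, "tz": 0, "ax": 0, "ay": 0, "az": 0, "claw": -1}, {"tx": 4, "ty": -0.5, "tz": 0, "ax": 0, "ay": 0, "az": 0, "claw": -1}]'

```text
time_s: 17.4
tcp_pos: [0.5108, -0.0797, 0.2486]
eef_rot: [180.0, -0.0, 173.5]
contact_force: [0.0, 0.2, -2.1]
gripper_width: 0.0354
```

Request:
step_arm --increments '[{"tx": 4, "ty": -0.4, "tz": 0, "ax": 0, "ay": 0, "az": 0, "claw": -1}, {"tx": 5, "ty": -0.5, "tz": 0, "ax": 0, "ay": 0, "az": 0, "claw": -1}, {"tx": 5, "ty": -0.5, "tz": 0, "ax": 0, "ay": 0, "az": 0, "claw": -1}, {"tx": 5, "ty": -0.5, "tz": 0, "ax": 0, "ay": 0, "az": 0, "claw": -1}, {"tx": 5, "ty": -0.5, "tz": 0, "ax": 0, "ay": 0, "az": 0, "claw": -1}, {"tx": 0, "ty": 0, "tz": -3, "ax": 0, "ay": 0, "az": 0, "claw": -1}, {"tx": 0, "ty": 0, "tz": -3, "ax": 0, "ay": 0, "az": 0, "claw": -1}, {"tx": 0, "ty": 0, "tz": -2, "ax": 0, "ay": 0, "az": 0, "claw": -1}, {"tx": 0, "ty": 0, "tz": 0, "ax": 0, "ay": 0, "az": 0, "claw": -1}]'

```text
time_s: 18.3
tcp_pos: [0.5341, -0.082, 0.2401]
eef_rot: [-180.0, -0.0, 173.5]
contact_force: [0.7, 0.1, -2.0]
gripper_width: 0.0351
```

Request:
step_arm --increments '[{"tx": 0, "ty": 0, "tz": -1, "ax": 0, "ay": 0, "az": 0, "claw": -1}, {"tx": 0, "ty": 0, "tz": 0, "ax": 0, "ay": 0, "az": 0, "claw": -1}]'

```text
time_s: 18.5
tcp_pos: [0.5344, -0.082, 0.2396]
eef_rot: [180.0, 0.0, 173.5]
contact_force: [0.4, 0.4, -2.3]
gripper_width: 0.0351
```

Request:
step_arm --increments '[{"tx": 0, "ty": 0, "tz": -1, "ax": 0, "ay": 0, "az": 0, "claw": -1}, {"tx": 0, "ty": 0, "tz": 0, "ax": 0, "ay": 0, "az": 0, "claw": -1}]'

```text
time_s: 18.7
tcp_pos: [0.5344, -0.082, 0.2385]
eef_rot: [180.0, -0.0, 173.5]
contact_force: [-0.4, 0.6, -1.6]
gripper_width: 0.0352
```

Request:
step_arm --increments '[{"tx": 0, "ty": 0, "tz": -0.6, "ax": 0, "ay": 0, "az": 0, "claw": -1}, {"tx": 0, "ty": 0, "tz": 0, "ax": 0, "ay": 0, "az": 0, "claw": -1}]'

```text
time_s: 18.9
tcp_pos: [0.5345, -0.082, 0.2379]
eef_rot: [-180.0, -0.0, 173.5]
contact_force: [-0.7, 0.0, -2.6]
gripper_width: 0.0351
```

Request:
step_arm --increments '[{"tx": 6, "ty": -0.7, "tz": 0, "ax": 0, "ay": 0, "az": 0, "claw": -1}, {"tx": 6, "ty": -0.6, "tz": 0, "ax": 0, "ay": 0, "az": 0, "claw": -1}, {"tx": 6, "ty": -0.7, "tz": 0, "ax": 0, "ay": 0, "az": 0, "claw": -1}, {"tx": 5, "ty": -0.6, "tz": 0, "ax": 0, "ay": 0, "az": 0, "claw": -1}, {"tx": 4, "ty": -0.4, "tz": 0, "ax": 0, "ay": 0, "az": 0, "claw": -1}, {"tx": 0, "ty": 0, "tz": 0, "ax": 0, "ay": 0, "az": 0, "claw": -1}, {"tx": 0, "ty": 0, "tz": 0, "ax": 0, "ay": 0, "az": 0, "claw": -1}]'

```text
time_s: 19.6
tcp_pos: [0.5614, -0.0851, 0.2377]
eef_rot: [-180.0, -0.0, 173.5]
contact_force: [-0.4, 0.7, -2.8]
gripper_width: 0.0347
```

Request:
step_arm --increments '[{"tx": 0, "ty": 0, "tz": -0.7, "ax": 0, "ay": 0, "az": 0, "claw": -1}, {"tx": 0, "ty": 0, "tz": 0, "ax": 0, "ay": 0, "az": 0, "claw": -1}]'

```text
time_s: 19.8
tcp_pos: [0.5613, -0.085, 0.2372]
eef_rot: [180.0, -0.0, 173.5]
contact_force: [0.1, -0.3, -2.7]
gripper_width: 0.0354
```

Request:
step_arm --increments '[{"tx": 0, "ty": 0, "tz": -0.5, "ax": 0, "ay": 0, "az": 0, "claw": -1}, {"tx": 0, "ty": 0, "tz": 0, "ax": 0, "ay": 0, "az": 0, "claw": -1}]'

```text
time_s: 20.0
tcp_pos: [0.5614, -0.085, 0.2369]
eef_rot: [-180.0, 0.0, 173.5]
contact_force: [-1.3, -0.6, -0.7]
gripper_width: 0.0347
```

Request:
step_arm --increments '[{"tx": 0, "ty": 0, "tz": -0.3, "ax": 0, "ay": 0, "az": 0, "claw": -1}, {"tx": 0, "ty": 0, "tz": 0, "ax": 0, "ay": 0, "az": 0, "claw": -1}]'

```text
time_s: 20.2
tcp_pos: [0.5615, -0.0851, 0.2369]
eef_rot: [180.0, 0.0, 173.5]
contact_force: [-2.3, 0.8, 1.9]
gripper_width: 0.0351
```

Request:
step_arm --increments '[{"tx": 1.5, "ty": -0.2, "tz": 0, "ax": 0, "ay": 0, "az": 0, "claw": -1}, {"tx": 1.5, "ty": -0.1, "tz": 0, "ax": 0, "ay": 0, "az": 0, "claw": -1}, {"tx": 0, "ty": 0, "tz": 0, "ax": 0, "ay": 0, "az": 0, "claw": -1}]'

```text
time_s: 20.5
tcp_pos: [0.5648, -0.0855, 0.2368]
eef_rot: [-180.0, 0.0, 173.5]
contact_force: [-2.7, -1.0, 3.9]
gripper_width: 0.0352
```

Request:
step_arm --increments '[{"tx": 1, "ty": -0.1, "tz": 0, "ax": 0, "ay": 0, "az": 0, "claw": -1}, {"tx": 0, "ty": 0, "tz": 0, "ax": 0, "ay": 0, "az": 0, "claw": -1}]'

```text
time_s: 20.7
tcp_pos: [0.5656, -0.0856, 0.2367]
eef_rot: [-180.0, 0.0, 173.5]
contact_force: [-2.7, 0.1, 4.5]
gripper_width: 0.0347
```

Request:
step_arm --increments '[{"tx": 0, "ty": 0, "tz": 0.3, "ax": 0, "ay": 0, "az": 0, "claw": -1}, {"tx": 0.7, "ty": -0.1, "tz": 0, "ax": 0, "ay": 0, "az": 0, "claw": -1}, {"tx": 0, "ty": 0, "tz": 0, "ax": 0, "ay": 0, "az": 0, "claw": -1}]'

```text
time_s: 21.0
tcp_pos: [0.5662, -0.0856, 0.2368]
eef_rot: [-180.0, -0.0, 173.5]
contact_force: [-2.8, 0.5, 4.4]
gripper_width: 0.0347
```

Request:
step_arm --increments '[{"tx": 0.6, "ty": -0.1, "tz": 0, "ax": 0, "ay": 0, "az": 0, "claw": -1}, {"tx": 0, "ty": 0, "tz": 0, "ax": 0, "ay": 0, "az": 0, "claw": -1}]'

```text
time_s: 21.2
tcp_pos: [0.5668, -0.0856, 0.2368]
eef_rot: [-180.0, -0.0, 173.5]
contact_force: [-3.2, -0.1, 3.7]
gripper_width: 0.0348
```

Request:
step_arm --increments '[{"tx": 0.6, "ty": -0.1, "tz": 0, "ax": 0, "ay": 0, "az": 0, "claw": -1}, {"tx": 0, "ty": 0, "tz": 0, "ax": 0, "ay": 0, "az": 0, "claw": -1}]'

```text
time_s: 21.4
tcp_pos: [0.5675, -0.0857, 0.2368]
eef_rot: [180.0, 0.0, 173.5]
contact_force: [-2.7, -0.1, 4.5]
gripper_width: 0.0349
```

Request:
step_arm --increments '[{"tx": 0.5, "ty": -0.1, "tz": 0.3, "ax": 0, "ay": 0, "az": 0, "claw": -1}, {"tx": 0, "ty": 0, "tz": 0, "ax": 0, "ay": 0, "az": 0, "claw": -1}]'

```text
time_s: 21.6
tcp_pos: [0.5681, -0.0858, 0.2369]
eef_rot: [180.0, 0.0, 173.5]
contact_force: [-1.2, 0.6, 1.7]
gripper_width: 0.0352
```

Request:
step_arm --increments '[{"tx": 0.5, "ty": 0, "tz": 0, "ax": 0, "ay": 0, "az": 0, "claw": -1}, {"tx": 0, "ty": 0, "tz": 0, "ax": 0, "ay": 0, "az": 0, "claw": -1}]'

```text
time_s: 21.8
tcp_pos: [0.5682, -0.0858, 0.2369]
eef_rot: [180.0, -0.0, 173.5]
contact_force: [-3.3, 0.8, 2.1]
gripper_width: 0.0349
```

Request:
step_arm --increments '[{"tx": 0.5, "ty": -0.1, "tz": 0, "ax": 0, "ay": 0, "az": 0, "claw": -1}, {"tx": 0, "ty": 0, "tz": 0, "ax": 0, "ay": 0, "az": 0, "claw": -1}]'

```text
time_s: 22.0
tcp_pos: [0.5682, -0.0858, 0.2368]
eef_rot: [180.0, -0.1, 173.5]
contact_force: [-5.0, 2.1, 3.4]
gripper_width: 0.0351
```

Request:
step_arm --increments '[{"tx": -0.3, "ty": 0, "tz": 0.1, "ax": 0, "ay": 0, "az": 0, "claw": -1}, {"tx": 0, "ty": 0, "tz": 0, "ax": 0, "ay": 0, "az": 0, "claw": -1}, {"tx": 0, "ty": 0, "tz": 0, "ax": 0, "ay": 0, "az": 0, "claw": -1}, {"tx": 0, "ty": 0, "tz": 0, "ax": 0, "ay": 0, "az": 0, "claw": -1}, {"tx": 0, "ty": 0, "tz": 0, "ax": 0, "ay": 0, "az": 0, "claw": -1}]'

```text
time_s: 22.5
tcp_pos: [0.5682, -0.0858, 0.2369]
eef_rot: [180.0, -0.1, 173.5]
contact_force: [-4.9, 1.4, 1.7]
gripper_width: 0.035
```

```bash
python3 ring.py | head -8
```

```text
22.5 [ 0.5682 -0.0858  0.2369] [-4.89  1.4   1.72]
3029 ring [[-0.0119, -0.0188, -0.0278], [-0.0118, -0.0183, -0.017], [-0.0047, -0.0002, 0.0064], [0.0106, 0.0186, 0.0278], [0.0114, 0.0189, 0.0285]]
-0.17 31 [-0.0062 -0.0125 -0.1541] [-0.0068 -0.0184 -0.1595] [-0.0052 -0.0073 -0.1502]
-0.15 225 [-0.0036  0.0028 -0.1384] [-0.0075 -0.0256 -0.1496] [ 0.0069  0.0301 -0.13  ]
-0.12 404 [-0.0002  0.0024 -0.114 ] [-0.0068 -0.0176 -0.1199] [ 0.0077  0.0227 -0.1077]
-0.1 12 [-0.0017 -0.0002 -0.0901] [-0.0034 -0.0063 -0.0994] [-0.      0.0082 -0.0823]
-0.08 30 [-0.0025 -0.0004 -0.0694] [-0.0039 -0.0066 -0.08  ] [-0.0002  0.008  -0.0612]
262 372 230 328
```

Request:
step_arm --increments '[{"tx": 0, "ty": 0, "tz": 0, "ax": 0, "ay": 0, "az": 0, "claw": -1}, {"tx": 0, "ty": 0, "tz": 0, "ax": 0, "ay": 0, "az": 0, "claw": -1}, {"tx": 0, "ty": 0, "tz": 0, "ax": 0, "ay": 0, "az": 0, "claw": -1}, {"tx": 0, "ty": 0, "tz": 0, "ax": 0, "ay": 0, "az": 0, "claw": -0.1}, {"tx": 0, "ty": 0, "tz": 0, "ax": 0, "ay": 0, "az": 0, "claw": 0}, {"tx": 0, "ty": 0, "tz": 0, "ax": 0, "ay": 0, "az": 0, "claw": 0.2}, {"tx": 0, "ty": 0, "tz": 0, "ax": 0, "ay": 0, "az": 0, "claw": 0.4}, {"tx": 0, "ty": 0, "tz": 0, "ax": 0, "ay": 0, "az": 0, "claw": 0.5}]' --newtons 5

```text
time_s: 23.35
tcp_pos: [0.5688, -0.086, 0.2372]
eef_rot: [180.0, 0.0, 173.5]
contact_force: [0.2, 0.7, -0.5]
gripper_width: 0.0622
```

```bash
python3 ring.py | head -8
```

```text
23.35 [ 0.5688 -0.086   0.2372] [ 0.17  0.75 -0.55]
2530 ring [[-0.0116, -0.0175, -0.027], [-0.0105, -0.0162, -0.0174], [-0.0052, 0.0007, 0.0053], [0.0049, 0.0175, 0.0148], [0.011, 0.0183, 0.0169]]
-0.17 25 [-0.0073 -0.012  -0.1539] [-0.0079 -0.0181 -0.1574] [-0.0061 -0.0071 -0.1501]
-0.15 218 [-0.005   0.0022 -0.1391] [-0.0084 -0.0255 -0.15  ] [ 0.0056  0.0302 -0.1301]
-0.12 406 [-0.0013  0.0024 -0.1143] [-0.0079 -0.0174 -0.12  ] [ 0.0067  0.0226 -0.1079]
-0.1 13 [-0.0024  0.0017 -0.0895] [-0.0041 -0.0062 -0.0971] [-0.0012  0.0084 -0.0813]
-0.08 31 [-0.0032  0.0005 -0.0685] [-0.0046 -0.0064 -0.0793] [-0.0013  0.0082 -0.0601]
283 357 229 315
```

Released; the spanner hasn't moved. I'll lift straight up and then retreat toward −x.

Request:
step_arm --increments '[{"tx": 0, "ty": 0, "tz": 8, "ax": 0, "ay": 0, "az": 0, "claw": 0.5}, {"tx": 0, "ty": 0, "tz": 15, "ax": 0, "ay": 0, "az": 0, "claw": 0.5}, {"tx": 0, "ty": 0, "tz": 25, "ax": 0, "ay": 0, "az": 0, "claw": 0.5}, {"tx": 0, "ty": 0, "tz": 30, "ax": 0, "ay": 0, "az": 0, "claw": 0.5}, {"tx": 0, "ty": 0, "tz": 30, "ax": 0, "ay": 0, "az": 0, "claw": 0.5}, {"tx": -30, "ty": 0, "tz": 10, "ax": 0, "ay": 0, "az": 0, "claw": 0.5}, {"tx": -30, "ty": 0, "tz": 0, "ax": 0, "ay": 0, "az": 0, "claw": 0.5}, {"tx": -30, "ty": 0, "tz": 0, "ax": 0, "ay": 0, "az": 0, "claw": 0.5}, {"tx": 0, "ty": 0, "tz": 0, "ax": 0, "ay": 0, "az": 0, "claw": 0.5}, {"tx": 0, "ty": 0, "tz": 0, "ax": 0, "ay": 0, "az": 0, "claw": 0.5}, {"tx": 0, "ty": 0, "tz": 0, "ax": 0, "ay": 0, "az": 0, "claw": 0.5}]'

```text
time_s: 24.5
tcp_pos: [0.4792, -0.0859, 0.3556]
eef_rot: [180.0, 0.0, 173.5]
contact_force: [0.3, 0.7, 0.6]
gripper_width: 0.0653
```

Run:
```python
from h import *
s=r.get_state(); print(s['time_s'],s['tcp_pos'].round(4),s['contact_force'].round(2))
w=cap('wrist'); W=cloud(w); z=W[...,2];x=W[...,0];y=W[...,1]
m=(z>.238)&(z<.249)&(x>.505)&(x<.556)&(y>-.095)&(y<-.065); P=W[m]
k=np.polyfit(P[:,0],P[:,1],1); print('arm',len(P),np.degrees(np.arctan(k[0])),np.polyval(k,[.54,.5984]))
m=(z>.2)&(z<.258)&(x>.556)&(x<.58)&(y>-.11)&(y<-.06); P=W[m]; print('ring',len(P),P.min(0),P.max(0))
c=cap('scene'); b=c['image'][120:290,200:320]; a=w['image'][:,200:480]
o=np.zeros((560,800,3),np.uint8); A=cv2.resize(a,(390,557)); B=cv2.resize(b,(395,560)); o[:557,:390]=A; o[:,405:]=B
cv2.imwrite('pics/f1.png',o)
```

```text
24.5 [ 0.4792 -0.0859  0.3556] [0.27 0.66 0.63]
arm 470 -6.552672614761636 [-0.0823754  -0.08908363]
ring 262 [ 0.55604026 -0.10213289  0.20013528] [ 0.56977971 -0.06751424  0.24217718]
```

View pics/f1.png

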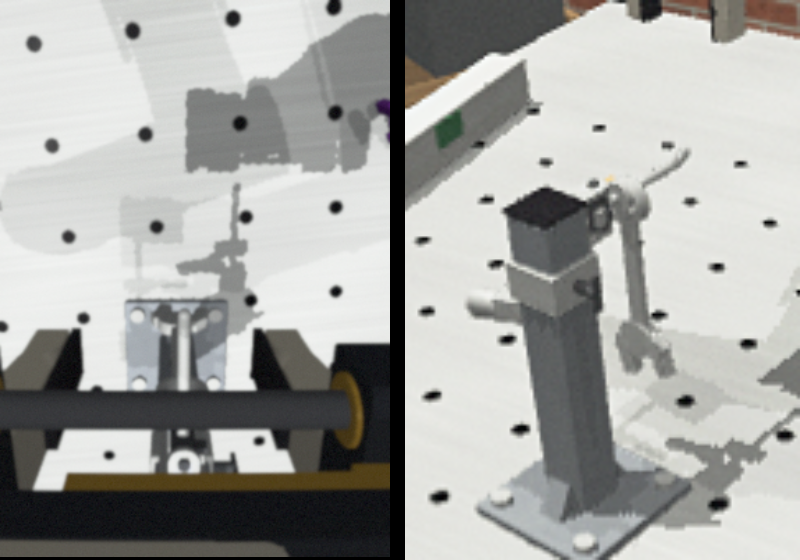

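Request:
step_arm --increments '[{"tx": 0, "ty": 0, "tz": 0, "ax": 0, "ay": 0, "az": 0, "claw": 0.5}, {"tx": 0, "ty": 0, "tz": 0, "ax": 0, "ay": 0, "az": 0, "claw": 0.5}, {"tx": 0, "ty": 0, "tz": 0, "ax": 0, "ay": 0, "az": 0, "claw": 0.5}, {"tx": 0, "ty": 0, "tz": 0, "ax": 0, "ay": 0, "az": 0, "claw": 0.5}, {"tx": 0, "ty": 0, "tz": 0, "ax": 0, "ay": 0, "az": 0, "claw": 0.5}, {"tx": 0, "ty": 0, "tz": 0, "ax": 0, "ay": 0, "az": 0, "claw": 0.5}]'

```text
time_s: 25.2
tcp_pos: [0.4786, -0.0859, 0.3551]
eef_rot: [-180.0, -0.0, 173.5]
contact_force: [-1.2, 0.3, 1.1]
gripper_width: 0.066
```

```bash
python3 -c "
from h import *
print(r.close_job())"
```

```text
the job is handed in; nothing more can be done
None
```

The job is handed in at about 25 s of robot time. The largest spanner hangs by its ring against the collar, and the hook is still at its stop. The hand-in gives no verdict, so this rests on my own measurements.

- **Hook:** I pushed it round with the closed fingers until the force rose from about 2 N to about 6 N at the stop. After release the camera put the arm's heading at -6.6°, against -6.2° when the stop was reached. The column's own yaw measured -6.5° to -7.5°.
- **Arm height:** I felt it from above and found the axis at about 241 mm, 1 mm above nominal.
- **Spanner:** I took it from the middle slot and passed the ring over the tip without touching it. I then lowered it onto the arm and slid it to the collar, with at most about 8 N on the hook by my reading. It was held there for about 0.6 s before I let go.
- **Last checks:** The ring was at the collar with the spanner hanging straight, the gripper about 65 mm open and roughly 120 mm clear above.
- **Disagreement:** The collar stopped the ring about 1 mm further in than the camera estimate of home. I took that as camera error, since the calibration is only good to about 2 mm.
- **Not rechecked:** I did not measure the bin, the hammer or the other two spanners again at the end. The planned path kept clear of them, and I saw no unexpected contact forces.

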